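# One click on the amplifier's source dial

## Task

Switch the hi-fi amplifier to its next source: rest a fingertip on the big knurled dial on top of it and turn the dial by friction one click clockwise (seen from above), so that it sits in the next detent with its white line at the middle one of the five white dots. Then press the small round push button beside it fully down and let it come back up. Touch lightly, do not shove or lift the amplifier, and leave everything around it where it stands.

Things in the scene. Friction and masses are not known exactly. Their poses are not given: they have to be found in the camera images.
- amp: Black box-shaped amplifier, 180 mm deep (its x) by 280 mm wide (its y) by 60 mm high with its rubber feet, 2 to 3 kg, loose on the table. Origin: centre of its underside; z up, x points to its back (the front faces the robot). On its flat top are the dial (centre at x 0, y +65 mm) and the push button (x -30 mm, y -95 mm)
- dial_top (a point): Centre of the top face of the dial, 92 mm above the table: dark steel disc 86 mm wide, 24 mm high, upright axis, rim knurled too finely to catch on. It is sprung: pushed down it gives 6 mm (2 N to start, 9 N at the stop) and comes back. A fingertip pressed on the top face 25 to 32 mm off centre with 4 to 8 N and moved along an arc carries it round
- dial_mark (a point): Outer end of the white line (5 by 24 mm) on the dial's top face, 41 mm from the dial's axis; it turns with the dial. At the start it points at the dot before the middle one (the second of five, going clockwise)
- middle_dot (a point): The middle one of five white dots (7 mm wide) printed on the amplifier's top, 56 mm from the dial's axis, 40 degrees apart, fanned out over the far side of the dial (the middle one lies along the amplifier's x from the axis). The line must end up at this dot
- dial (a joint): Turn of the dial in rad, growing clockwise seen from above. Detents at -0.698, 0 (start), 0.698 (the goal), 1.396 and 2.094, one per dot. About 0.04 N m takes it over the hump half way between two detents, after which it snaps into the next one by itself
- ok_top (a point): Centre of the top of the push button's round cap, 26 mm in diameter, 76 mm above the table while up, standing 11 mm out of a dark 38 mm collar on the amplifier's top near its front right corner as seen from the robot. It is pressed straight down
- ok (a joint): Travel of the push button in m: 0 up, 0.006 fully down; it takes 5 N fully down and springs back when let go
- earbuds: White earbud case 46 x 58 x 24 mm lying loose on the amplifier's top near its back, between dial and button; origin: centre of its underside
- remote: Black remote control 160 x 44 x 18 mm lying on the table, its length along its x, just right (-y) of the amplifier; origin: centre of its underside
- tumbler: Brass cup, 72 mm rim diameter, 95 mm high, upright on the table just left (+y) of the amplifier; origin: centre of its underside
- bowl: Terracotta bowl, 130 mm rim, 50 mm high, on the right of the table; origin: centre of its underside
- book: Black hardback book 170 x 240 x 34 mm on the left of the table; origin: centre of its underside
- streamer: Black flat streaming box 100 x 100 x 26 mm on the left of the table, near the robot; origin: centre of its underside
- adapter: Dark power adapter 50 x 75 x 30 mm on the right of the table, near the robot; origin: centre of its underside

How it is judged:
By the outcome, as a careful person would: the job done as asked, in the order asked, and still so for the second after the job is handed in, with the robot touching nothing.
It also fails if it takes over 42 s, if anything falls off the work surface, if the arm or the gripper's body presses on something with over 40 N, if the wrist force passes 120 N, or if a joint passes its speed limit or range.

## Robot

A 6-joint arm with a two-finger parallel gripper is mounted at the origin on the work surface. World frame = base frame: x ahead of the robot, y to its left, z up, the work surface at z = 0. Lengths are in m, angles in rad, forces in N, time in s.
With the tool pointing down it reaches from about 0.275 to 1 m from the base axis. Payload 8.4 kg.
Tool frame: the origin (TCP) lies at the very end of the fingers, on their centre line; the grasp point (between the pads) lies 19 mm behind it; z points along the fingers, y is the line along which they close (so a half turn about z gives the same grasp; the last joint's range is limited). The gripper opens to 85 mm and grips with 20 to 120 N. Pads are 22 mm wide; open, the fingers measure 114 mm over their backs; the gripper's body (76 mm by 85 mm) begins 54 mm behind the grasp point. The pads swing forward as they close: fully open they stand 13 mm farther back than shut.
Start: joints at [1.206, 0.353, 1.633, -0, 1.155, -0.002], TCP at [0.222, 0.584, 0.231] pointing down, gripper open.
Joint ranges: [-2.63, 2.63], [-0.92, 2.1], [0.06, 2.66], [-1.3, 4.44], [0, 2.69], [-3.02, 3.02]. Speed limits (rad/s): [2.22, 2.22, 2.79, 3.14, 3.14, 3.14].

## Interface

Orientations are given as a unit quaternion [x, y, z, w].
In Python, from plant import r gives the robot as it stands. The module is installed in compiled form; this text tells all that it offers.
- The arm moves only by the tool apply_moves, never from a script. Its argument "increments" is a list that holds one entry, the list of rows, each a list of 7 numbers: the turn, a rotation vector about the tool's x, y, z in units of 6 degrees (1.0 is 6 degrees), then the shift along the tool's x, y, z in units of 50 mm (1.0 is 50 mm), then the opening, from -1 (shut) to 1 (fully open). A call has 1 to 5 rows; each row shifts and turns the commanded pose from where the row before left it, along the tool's axes as they then stand; what a row does not reach is not made up. A row lasts 1/8 s, in which the tool goes at most 62.5 mm and 10.7 degrees, less where a joint would pass 70% of its speed; a pose out of reach is approached as far as the arm can. A call is refused whole if a number of a shift passes 1 or a number of a turn 1, either way. A call with a gripper value outside its range is refused whole. The fingers move at their own pace and stop on an object; "grip_force" is the grip in N (left out, the last holds). Time passes only in rows, so rows that do not move let the fingers close. It gives the time, the measured TCP pose, the force, the opening and the grip force at its end, in the units of the state.
- r.get_obs(): the state, without advancing time (a new reading comes with each control period).
- r.grab_frame(name): name is "side" or "top"; returns (picture, depth): 400x640x3 uint8, blue, green, red; 400x640 float32, m along the optical axis (not along the pixel's ray), 0 where there is no reading.
- r.calibration(name): a dict with "vertical_fov" (degrees; the focal length in pixels is half the picture's height over the tangent of half this angle, whatever the lens; pixels are square), "cx", "cy" (the principal point, pixels), "R" (3x3) and "t" (3): a world point X has camera coordinates R X + t. Camera axes: x right, y down, z forward; pixel columns grow to the right and rows downward; lengths in m; the calibration is good to about 2 mm. A picture is of the moment at which its call begins. calibration takes no time and is no camera call.
- r.finish_job(): hands the job in; it is judged then, once.
The state is a dict: "time": time; "joints": joint angles; "dq": joint speeds; "joint_efforts": joint torques, N m; "tcp_pos": TCP position; "orientation": TCP orientation; "wrist_force": force on the tool from outside, world axes, zero at the start; "wrist_torque": the same for the moment, N m; "grip_width": finger opening in m; "finger_force": force on a finger pad.
Only numpy, scipy, OpenCV 4.12 (cv2) and the standard library are available. Lean on these libraries where they do the work, as an engineer would, in place of code of your own. Each camera call takes 0.05 s, during which the arm holds its last target. There are 200 camera calls.

## Working session

There is one attempt and no reset: what is moved stays moved. The work goes in short steps, Python scripts to look and compute and a tool call to move; the robot and the scene stay as the last step left them, time stands still between calls to the robot, and variables do not carry over. Pictures are saved under pics/ and viewed, at most 10 in all, crops included, and the job is handed in when it is done.

Besides the shell and the picture viewer there is one more tool, called after "Emit:" as a command line: name --argument value ..., lists and objects as JSON in quotes. apply_moves: Moves the arm, as the interface text tells. Its arguments: {"type":"object","properties":{"increments":{"type":"array"},"grip_force":{"type":"number"}},"required":["increments"]}

```bash
mkdir -p pics; cat > h.py <<'E'
import numpy as np, cv2
from plant import r
def cal(n):
    c=r.calibration(n); f=200/np.tan(np.radians(c["vertical_fov"])/2)
    return f,c["cx"],c["cy"],np.array(c["R"]),np.array(c["t"])
def ray(n,u,v):
    f,cx,cy,R,t=cal(n); d=R.T@np.array([(u-cx)/f,(v-cy)/f,1]); return -R.T@t,d
def plane(n,u,v,z):
    o,d=ray(n,u,v); return o+d*(z-o[2])/d[2]
def tri(u1,v1,u2,v2):
    o1,d1=ray("top",u1,v1);o2,d2=ray("side",u2,v2)
    s=np.linalg.lstsq(np.c_[d1,-d2],o2-o1,rcond=None)[0]
    return (o1+d1*s[0]+o2+d2*s[1])/2
def proj(n,X):
    f,cx,cy,R,t=cal(n); p=R@np.array(X)+t; return cx+f*p[0]/p[2],cy+f*p[1]/p[2]
def pt(n,u,v,D):
    f,cx,cy,R,t=cal(n); d=D[int(round(v)),int(round(u))]
    return R.T@(np.array([(u-cx)/f*d,(v-cy)/f*d,d])-t)
E
python3 - <<'E'
from h import *
for n in("top","side"):
    p,d=r.grab_frame(n); cv2.imwrite(f"pics/{n}0.png",p); np.save(f"pics/{n}0.npy",d)
    print(n,cal(n))
o=r.get_obs(); print(o)
E
```

```text
top (np.float64(392.77290263214377), 319.4886682014248, 202.92362186597273, array([[ 0.02487871, -0.99939862,  0.02415462],
       [-0.98188704, -0.02896821, -0.18723964],
       [ 0.18782675, -0.01905883, -0.98201725]]), array([-0.03208652,  0.53220595,  1.188872  ]))
side (np.float64(475.0835383698624), 327.8176947088141, 194.79685626969302, array([[ 0.9661131 , -0.25792743, -0.00994628],
       [-0.157089  , -0.55695528, -0.81555127],
       [ 0.20481341,  0.78947721, -0.57859935]]), array([-0.50256283,  0.15913111,  1.38561305]))
{'time': 0.1, 'joints': array([ 1.20559394e+00,  3.53554248e-01,  1.63409039e+00, -2.14829083e-05,
        1.15518783e+00, -2.39198105e-03]), 'dq': array([ 1.91148554e-04,  2.77153908e-05, -1.27393393e-03, -1.35040927e-03,
        9.93321759e-04, -1.68834059e-05]), 'joint_efforts': array([-2.33498213e-03, -6.06346750e+01, -3.42821288e+01, -1.41602732e-04,
        4.09649103e-03,  3.36973278e-05]), 'tcp_pos': array([0.2216589 , 0.58390285, 0.23063904]), 'orientation': array([ 1.80407591e-01,  9.83591743e-01, -6.11260880e-04, -1.03637791e-04]), 'wrist_force': array([ 0.47794484, -0.70861564,  0.77495178]), 'wrist_torque': array([-0.00637842, -0.0060926 ,  0.00315556]), 'finger_force': 0.0, 'grip_width': 0.0853722845527384}
```

View pics/top0.png

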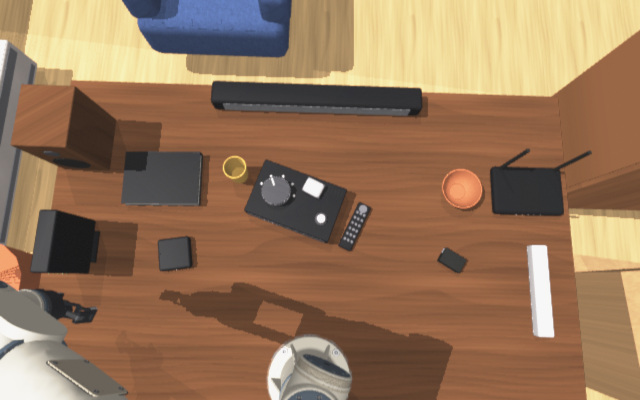

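View pics/side0.png

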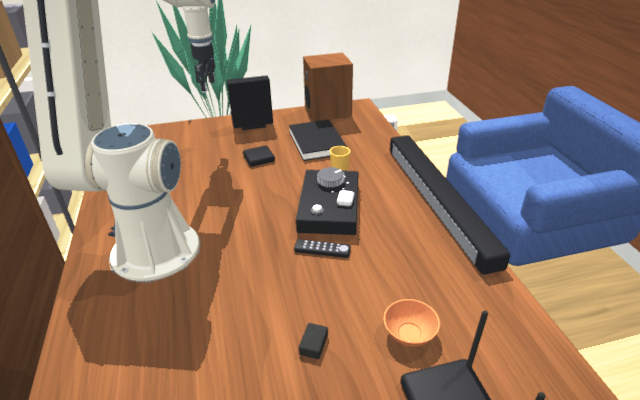

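The top view shows the amplifier at about (296,201), with the dial at (276,190), the button at (321,218) and the earbuds at (314,187). In the side view the dial is at (330,177) and the button at (317,209). Next I'll find these with masks and look at crops.

```bash
python3 - <<'E'
from h import *
W={}
for n,(x0,y0,x1,y1) in {"top":(240,155,352,245),"side":(290,140,365,240)}.items():
    p=cv2.imread(f"pics/{n}0.png"); D=np.load(f"pics/{n}0.npy")
    h=cv2.cvtColor(p,cv2.COLOR_BGR2HSV)
    m=((h[...,1]<70)&(h[...,2]>130)).astype(np.uint8); k=np.zeros_like(m);k[y0:y1,x0:x1]=m[y0:y1,x0:x1]
    c=cv2.connectedComponentsWithStats(k)
    for s,ce in zip(c[2][1:],c[3][1:]):
        z=pt(n,*ce,D); print(n,ce.round(1),s[4],s[2:4],z.round(4), plane(n,*ce,.06).round(4))
    cv2.imwrite(f"pics/{n}c.png",cv2.resize(p[y0:y1,x0:x1],None,fx=6,fy=6 if n=="top" else 6,interpolation=cv2.INTER_CUBIC)[:600,:800])
# amp top plane points from top depth: dark pixels with z~.06
p=cv2.imread("pics/top0.png");D=np.load("pics/top0.npy");f,cx,cy,R,t=cal("top")
v,u=np.mgrid[0:400,0:640];P=(np.stack([(u-cx)/f*D,(v-cy)/f*D,D],-1)-t)@R
def rect(m):
    m=m.copy();m[:,:240]=0;m[:,352:]=0;m[:155]=0;m[245:]=0
    return P[m]
q=rect((P[...,2]>.05)&(P[...,2]<.13)&~((u<252)&(v<185)))
b=cv2.minAreaRect((q[:,:2]*1000).astype(np.float32)); print("amp",b)
d=rect((P[...,2]>.086)&(P[...,2]<.1)); print("hi",len(d),d.mean(0),cv2.minEnclosingCircle((d[:,:2]*1000).astype(np.float32)))
E
```

```text
top [272. 180.] 41 [ 7 11] [0.5921 0.1309 0.0928] [0.6003 0.1344 0.06  ]
top [282.9 175.9] 8 [3 3] [0.6154 0.1008 0.0579] [0.6148 0.1006 0.06  ]
top [312.8 187.1] 287 [22 21] [0.576  0.005  0.0832] [0.5814 0.005  0.06  ]
top [261. 183.] 9 [3 3] [0.5895 0.1684 0.0603] [0.5895 0.1684 0.06  ]
top [292.  183.5] 6 [3 2] [0.5913 0.071  0.0583] [0.5909 0.0709 0.06  ]
top [262.  194.5] 2 [1 2] [0.547  0.1598 0.0869] [0.5526 0.1633 0.06  ]
top [293.5 195.5] 4 [2 2] [0.5525 0.0647 0.0597] [0.5524 0.0647 0.06  ]
top [263. 197.] 1 [1 1] [0.5454 0.1602 0.057 ] [0.5447 0.1598 0.06  ]
top [287. 198.] 1 [1 1] [0.5393 0.0833 0.0821] [0.5438 0.0847 0.06  ]
top [284.  200.5] 2 [1 2] [0.5307 0.092  0.0849] [0.5355 0.0938 0.06  ]
top [270.  202.5] 2 [1 2] [0.5216 0.1335 0.0935] [0.5279 0.1371 0.06  ]
top [320.4 218. ] 76 [10 10] [ 0.4808 -0.0212  0.0767] [ 0.4834 -0.0216  0.06  ]
top [272. 223.] 1 [1 1] [ 0.472   0.1341 -0.0024] [0.4636 0.1278 0.06  ]
top [349.5 227.5] 4 [2 2] [ 0.4615 -0.1164  0.0197] [ 0.4563 -0.1124  0.06  ]
top [347.  232.5] 2 [1 2] [ 0.4457 -0.1089  0.0155] [ 0.4405 -0.1048  0.06  ]
[... 498 characters left out ...]
  0.0747 0.0835] [0.5795 0.1084 0.06  ]
side [327. 184.] 3 [1 3] [0.5389 0.0771 0.0807] [0.5466 0.1068 0.06  ]
side [329. 184.] 3 [1 3] [0.5451 0.0755 0.0806] [0.5528 0.1051 0.06  ]
side [347.  182.5] 6 [3 2] [0.6121 0.0987 0.0592] [0.6117 0.0975 0.06  ]
side [344.9 197.1] 237 [19 18] [ 0.573  -0.0079  0.0816] [0.5819 0.0209 0.06  ]
side [332.  191.2] 4 [3 2] [0.5505 0.0595 0.0623] [0.5513 0.0626 0.06  ]
side [316.6 208.1] 81 [12  9] [ 0.4786 -0.0289  0.0741] [ 0.4828 -0.0106  0.06  ]
amp ((541.5288696289062, 58.253265380859375), (280.20269775390625, 182.93145751953125), 70.76360321044922)
hi 657 [0.56670423 0.12118698 0.09093441] ((622.4632568359375, 104.94927978515625), 134.28648376464844)
```

View pics/topc.png

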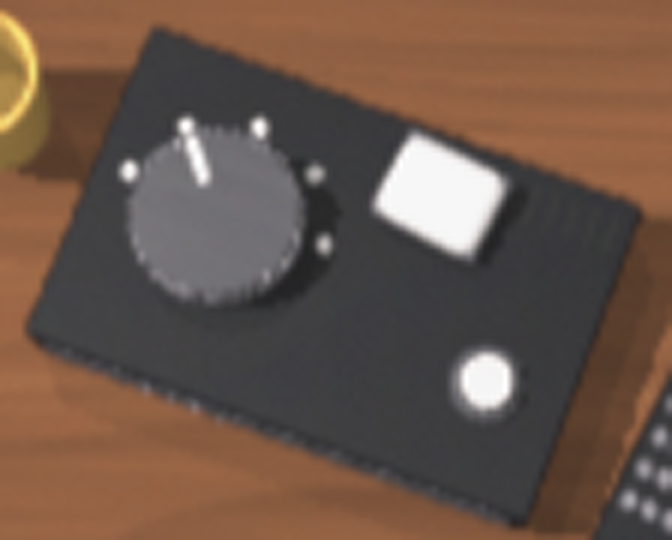

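View pics/sidec.png

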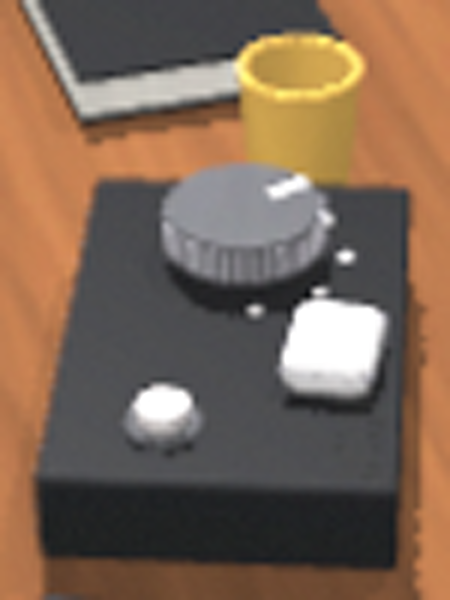

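The top crop shows five dots, with the line at dot 2 (186,126) and the middle dot at (260,128). The side crop confirms the line and the button. The amp rectangle, two dots and the button all fit yaw -19.2°, which gives dial centre ≈ (0.563, 0.120) and button ≈ (0.481, -0.0214). Moving now with the gripper shut.

Emit:
apply_moves --increments '[[[0,0,0,-0.762,-0.538,0,-1],[0,0,0,-0.762,-0.538,0,-1],[0,0,0,-0.762,-0.538,0,-1],[0,0,0,-0.762,-0.538,0,-1],[0,0,0,-0.762,-0.538,0,-1]]]' --grip_force 20

```text
time: 0.72
tcp_pos: [0.3527, 0.3895, 0.2311]
orientation: [0.18, 0.984, -0.0, -0.0]
wrist_force: [0.2, -0.9, 0.4]
grip_width: -0.0
finger_force: 0.0
```

Emit:
apply_moves --increments '[[[0,0,0,-0.762,-0.538,0,-1],[0,0,0,-0.762,-0.538,0,-1],[0,0,0,-0.762,-0.538,0,-1],[0,0,0,-0.762,-0.538,0,-1],[0,0,0,-0.762,-0.538,0,-1]]]'

```text
time: 1.35
tcp_pos: [0.483, 0.1962, 0.2311]
orientation: [0.18, 0.984, -0.0, -0.0]
wrist_force: [0.7, -0.6, -0.2]
grip_width: 0.0002
finger_force: 0.0
```

Emit:
apply_moves --increments '[[[0,0,0,-0.762,-0.538,0,-1],[0,0,0,-0.762,-0.538,0,-1],[0,0,-1,0,0,0.4,-1],[0,0,-1,0,0,0.4,-1],[0,0,-1,0,0,0.4,-1]]]'

```text
time: 1.98
tcp_pos: [0.5345, 0.1199, 0.1704]
orientation: [0.023, 1.0, -0.0, -0.0]
wrist_force: [0.4, -0.2, -0.4]
grip_width: 0.0004
finger_force: 0.0
```

Emit:
apply_moves --increments '[[[0,0,-0.47,0,0,0.4,-1],[0,0,0,0,0,0,-1],[0,0,0,0,0,0,-1],[0,0,0,0,0,0,-1]]]'

```text
time: 2.48
tcp_pos: [0.5353, 0.1204, 0.1522]
orientation: [0.0, 1.0, 0.0, 0.001]
wrist_force: [0.8, 0.2, -0.2]
grip_width: -0.0001
finger_force: 0.0
```

Emit:
apply_moves --increments '[[[0,0,0,0,0,0.4,-1],[0,0,0,0,0,0.4,-1],[0,0,0,0,0,0.2,-1],[0,0,0,0,0,0.06,-1],[0,0,0,0,0,0,-1]]]'

```text
time: 3.1
tcp_pos: [0.535, 0.1203, 0.0987]
orientation: [-0.0, 1.0, 0.0, 0.0]
wrist_force: [-0.0, -0.2, 1.0]
grip_width: 0.0004
finger_force: 0.0
```

```bash
python3 - <<'E'
from h import *
p,d=r.grab_frame("side"); cv2.imwrite("pics/s2.png",cv2.resize(p[110:230,280:380],None,fx=5,fy=5,interpolation=cv2.INTER_CUBIC))
o=r.get_obs();print(o["tcp_pos"],o["wrist_force"],[x+0 for x in proj("side",o["tcp_pos"])])
E
```

```text
[0.5351653  0.12038744 0.09890994] [ 0.02494253 -0.23184718  0.47024526] [np.float64(322.37353291335535), np.float64(172.28158017365965)]
```

View pics/s2.png

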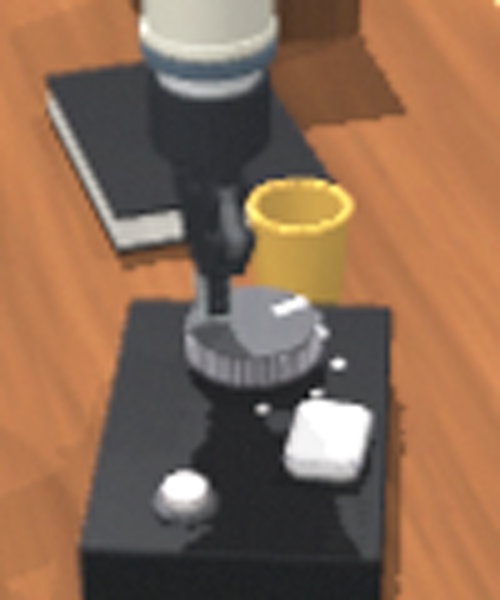

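The closed fingertip (218,312) hangs just above the near part of the dial. I'll press down slowly and watch the force.

Emit:
apply_moves --increments '[[[0,0,0,0,0,0.06,-1],[0,0,0,0,0,0.06,-1],[0,0,0,0,0,0,-1],[0,0,0,0,0,0,-1]]]'

```text
time: 3.65
tcp_pos: [0.5347, 0.1203, 0.0923]
orientation: [-0.0, 1.0, -0.0, -0.0]
wrist_force: [-0.5, 0.1, 0.4]
grip_width: 0.0002
finger_force: 0.0
```

Emit:
apply_moves --increments '[[[0,0,0,0,0,0.03,-1],[0,0,0,0,0,0.03,-1],[0,0,0,0,0,0,-1],[0,0,0,0,0,0,-1]]]'

```text
time: 4.15
tcp_pos: [0.5348, 0.1203, 0.0894]
orientation: [-0.0, 1.0, 0.0, 0.0]
wrist_force: [0.6, -0.4, 2.4]
grip_width: 0.0003
finger_force: 1.4
```

Emit:
apply_moves --increments '[[[0,0,0,0,0,0.03,-1],[0,0,0,0,0,0.015,-1],[0,0,0,0,0,0,-1],[0,0,0,0,0,0,-1]]]'

```text
time: 4.65
tcp_pos: [0.5348, 0.1203, 0.0872]
orientation: [-0.0, 1.0, 0.0, 0.0]
wrist_force: [-0.5, -1.0, 6.2]
grip_width: -0.0002
finger_force: 2.7
```

Emit:
apply_moves --increments '[[[0,0,0.5,-0.0008,0.0295,0,-1],[0,0,0.5,-0.0008,0.0295,0,-1],[0,0,0.5,-0.0008,0.0295,0,-1],[0,0,0.5,-0.0008,0.0295,0,-1],[0,0,0.5,-0.0008,0.0295,0,-1]]]'

```text
time: 5.28
tcp_pos: [0.536, 0.1273, 0.0872]
orientation: [0.131, 0.991, -0.0, 0.0]
wrist_force: [-0.1, -2.5, 5.4]
grip_width: 0.0003
finger_force: 2.6
```

Emit:
apply_moves --increments '[[[0,0,0.5,-0.0008,0.0295,0,-1],[0,0,0.5,-0.0008,0.0295,0,-1],[0,0,0.5,-0.0008,0.0295,0,-1],[0,0,0.5,-0.0008,0.0295,0,-1],[0,0,0.5,-0.0008,0.0295,0,-1]]]'

```text
time: 5.9
tcp_pos: [0.5394, 0.1345, 0.0874]
orientation: [0.259, 0.966, 0.0, 0.001]
wrist_force: [0.4, -0.7, 4.6]
grip_width: 0.0002
finger_force: 2.5
```

Emit:
apply_moves --increments '[[[0,0,0.5,-0.0008,0.0295,0,-1],[0,0,0.5,-0.0008,0.0295,0,-1],[0,0,0.5,-0.0008,0.0295,0,-1],[0,0,0.2,0,0.012,0,-1],[0,0,0,0,0,0,-1]]]'

```text
time: 6.52
tcp_pos: [0.542, 0.1383, 0.0873]
orientation: [0.343, 0.939, 0.0, 0.001]
wrist_force: [2.0, -3.5, 4.4]
grip_width: -0.0002
finger_force: 2.5
```

```bash
python3 - <<'E'
from h import *
p,d=r.grab_frame("side"); cv2.imwrite("pics/s3.png",cv2.resize(p[110:230,280:380],None,fx=5,fy=5,interpolation=cv2.INTER_CUBIC))
E
```

```text
(no output)
```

View pics/s3.png

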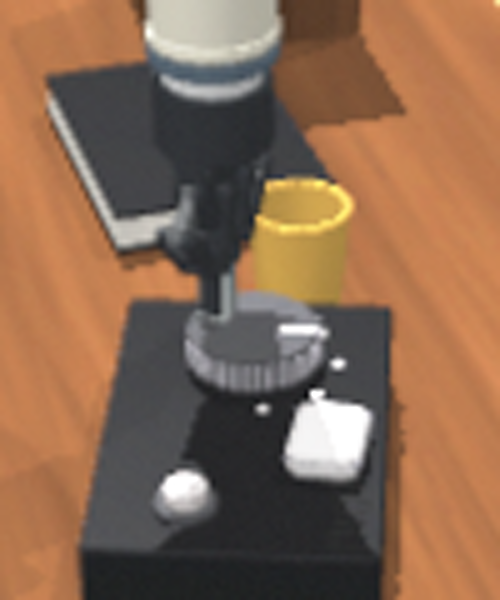

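The line has moved: it now spans (280,331) to (326,331) in the crop, and the middle dot is at (338,363). I'll work out its angle.

```bash
python3 - <<'E'
from h import *
D=np.array([.563,.120])
for u,v in((280,331),(326,331)):
    q=plane("side",280+u/5-.4,110+v/5-.4,.0885)[:2]-D; print(q, np.degrees(np.arctan2(q[1],q[0])),np.hypot(*q))
p=cv2.imread("pics/sidec.png")
for a in(20.8,10,0,-10,-19.2):
    t=np.radians(a); print(a,[(np.array(proj("side",[*(D+k*np.array([np.cos(t),np.sin(t)])),.0885]))-[280,110])*5 for k in(.017,.041)])
E
```

```text
[ 0.01191734 -0.01587081] -53.09723611571568 0.01984705394330336
[ 0.0404906  -0.02396872] -30.623738214225455 0.04705303492585175
20.8 [array([274.77577162, 310.48320784]), array([304.10352107, 298.74121925])]
10 [array([277.30490516, 312.7457751 ]), array([310.27400985, 304.12843283])]
0 [array([278.91247036, 315.04289139]), array([314.25543335, 309.62051613])]
-10 [array([279.76062779, 317.46418875]), array([316.43025729, 315.43411563])]
-19.2 [array([279.84471787, 319.7388849 ]), array([316.76084553, 320.91873937])]
```

The slope matches about -17°, close to the goal of -19°. Lift off, move toward the button and check.

Emit:
apply_moves --increments '[[[0,0,0,0,0,-0.1,-1],[0,0,0,0,0,-0.4,-1],[0,0,0,0,0,-0.5,-1],[0,0,-1,0.8,0,-0.2,-1],[0,0,-1,0.8,0,0,-1]]]'

```text
time: 7.2
tcp_pos: [0.4769, 0.1874, 0.1476]
orientation: [0.242, 0.97, 0.0, -0.0]
wrist_force: [-0.1, 0.8, 0.0]
grip_width: -0.0001
finger_force: 0.0
```

Emit:
apply_moves --increments '[[[0,0,-1,0.6,0,0,-1],[0,0,-1,0.6,0,0,-1],[0,0,-1,0.6,0,0,-1],[0,0,-1,0,0,0,-1],[0,0,-0.7,0,0,0,-1]]]'

```text
time: 7.82
tcp_pos: [0.3934, 0.2206, 0.1468]
orientation: [-0.002, 1.0, -0.0, -0.001]
wrist_force: [-0.2, 0.6, -0.0]
grip_width: -0.0001
finger_force: 0.0
```

```bash
python3 - <<'E'
from h import *
p,d=r.grab_frame("top"); cv2.imwrite("pics/t4.png",cv2.resize(p[155:245,240:352],None,fx=6,fy=6,interpolation=cv2.INTER_CUBIC))
p,d=r.grab_frame("side"); cv2.imwrite("pics/s4.png",p)
o=r.get_obs();print(o["tcp_pos"],o["orientation"],o["time"])
E
```

```text
[0.39377077 0.22053145 0.14681346] [-9.93952049e-04  9.99999270e-01 -1.29237480e-04 -6.75377993e-04] 7.925
```

View pics/t4.png

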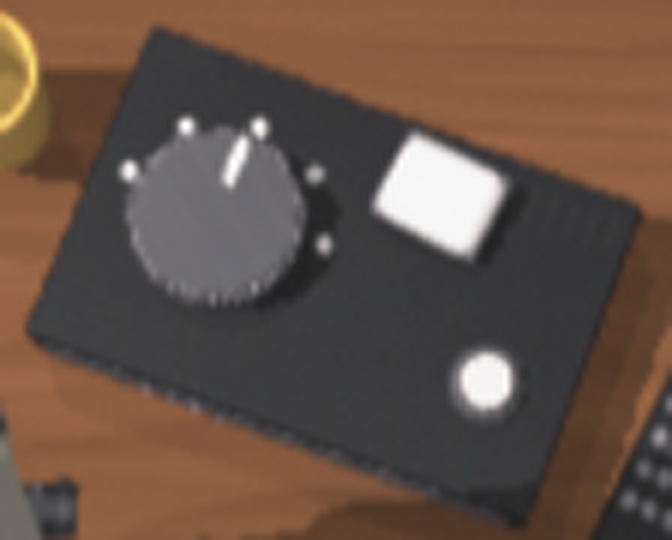

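The line now sits at the middle dot (260,128), running from (228,184) to (242,140), and the amplifier hasn't moved. Next is the button.

Emit:
apply_moves --increments '[[[0,0,0,-0.29,-0.807,0,-1],[0,0,0,-0.29,-0.807,0,-1],[0,0,0,-0.29,-0.807,0,-1],[0,0,0,-0.29,-0.807,0,-1],[0,0,0,-0.29,-0.807,0,-1]]]'

```text
time: 8.55
tcp_pos: [0.4672, 0.0176, 0.1469]
orientation: [0.001, 1.0, 0.0, -0.0]
wrist_force: [-0.4, 0.1, -0.1]
grip_width: 0.0
finger_force: 0.0
```

Emit:
apply_moves --increments '[[[0,0,0,-0.29,-0.807,0,-1],[0,0,0,0,0,0.5,-1],[0,0,0,0,0,0.5,-1],[0,0,0,0,0,0.25,-1],[0,0,0,0,0,0,-1]]]'

```text
time: 9.18
tcp_pos: [0.4811, -0.0213, 0.0839]
orientation: [-0.0, 1.0, 0.0, -0.001]
wrist_force: [0.3, 0.0, 0.5]
grip_width: 0.0
finger_force: 0.0
```

Emit:
apply_moves --increments '[[[0,0,0,0,0,0,-1]]]'

```text
time: 9.3
tcp_pos: [0.4822, -0.0213, 0.0852]
orientation: [-0.0, 1.0, 0.0, 0.0]
wrist_force: [0.4, 0.3, 0.1]
grip_width: -0.0003
finger_force: 0.0
```

Emit:
apply_moves --increments '[[[0,0,0,0,0,0.1,-1],[0,0,0,0,0,0.06,-1],[0,0,0,0,0,0.06,-1],[0,0,0,0,0,0.04,-1],[0,0,0,0,0,0,-1]]]'

```text
time: 9.93
tcp_pos: [0.4819, -0.0214, 0.0716]
orientation: [-0.0, 1.0, 0.0, 0.0]
wrist_force: [-1.0, 0.8, 4.1]
grip_width: 0.0001
finger_force: 1.9
```

Emit:
apply_moves --increments '[[[0,0,0,0,0,0.02,-1],[0,0,0,0,0,0.02,-1],[0,0,0,0,0,0,-1],[0,0,0,0,0,0,-1]]]'

```text
time: 10.42
tcp_pos: [0.482, -0.0214, 0.0699]
orientation: [-0.0, 1.0, 0.0, 0.0]
wrist_force: [-1.1, 0.8, 9.4]
grip_width: -0.0001
finger_force: 4.7
```

At 9.4 N, above the 5 N needed, the button is bottomed. Releasing and retreating.

Emit:
apply_moves --increments '[[[0,0,0,0,0,0,-1],[0,0,0,0,0,-0.1,-1],[0,0,0,0,0,-0.3,-1],[0,0,0,0,0,-0.8,-1],[0,0,0,0.5,0,-0.8,-1]]]'

```text
time: 11.05
tcp_pos: [0.4575, -0.0216, 0.1712]
orientation: [-0.0, 1.0, -0.0, 0.0]
wrist_force: [0.6, 0.6, 0.6]
grip_width: -0.0002
finger_force: 0.0
```

Emit:
apply_moves --increments '[[[0,0,0,0.8,0,-0.3,-1],[0,0,0,0.8,0,0,-1],[0,0,0,0.5,0,0,-1],[0,0,0,0,0,0,-1],[0,0,0,0,0,0,-1]]]'

```text
time: 11.68
tcp_pos: [0.353, -0.0216, 0.1852]
orientation: [-0.0, 1.0, -0.0, 0.001]
wrist_force: [0.6, -0.5, -0.3]
grip_width: -0.0002
finger_force: 0.0
```

```bash
python3 - <<'E'
from h import *
p,d=r.grab_frame("top"); cv2.imwrite("pics/t5.png",cv2.resize(p[140:260,225:370],None,fx=5,fy=5,interpolation=cv2.INTER_CUBIC))
print(pt("top",320.4,218,d)); o=r.get_obs();print(o["tcp_pos"],o["time"],o["wrist_force"])
E
```

```text
[ 0.48102154 -0.02108773  0.07616666]
[ 0.35305589 -0.02163244  0.18502792] 11.725 [ 1.06153774 -0.49352808  0.33971598]
```

View pics/t5.png

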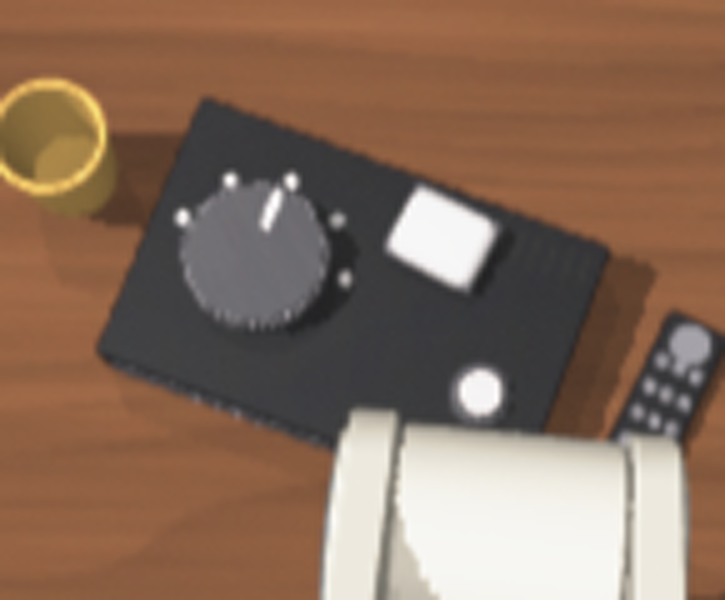

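The line points at the middle dot (291,181). The button is back up at z = 0.076, (480,392) in the crop, and everything else stands where it was.

```bash
python3 -c "
from plant import r
print(r.finish_job())"
```

```text
the job is handed in; nothing more can be done
None
```

The job is handed in at about 12 s of the 42 s allowed: the dial sits one click clockwise with its line at the middle dot, the button was pressed fully down (9.4 N) and came back up, and nothing else in the final camera view had moved.

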